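# Put the weekly pills away and latch the medicine box

## Robot

A 6-joint arm with a two-finger parallel gripper is mounted at the origin on the work surface. World frame = base frame: x ahead of the robot, y to its left, z up, the work surface at z = 0. Lengths are in mm, angles in rad, forces in N, time in s.
With the tool pointing down it reaches from about 325 to 750 mm from the base axis. Payload 7.6 kg.
Tool frame: the origin (TCP) lies between the finger pads; the fingertips stand 14 mm ahead of it and the grasp point (between the pads) lies 5 mm behind it; z points along the fingers, y is the line along which they close (so a half turn about z gives the same grasp; the last joint's range is limited). The gripper opens to 85 mm and grips with 20 to 120 N. Pads are 22 mm wide; open, the fingers measure 114 mm over their backs; the gripper's body (76 mm by 85 mm) begins 54 mm behind the grasp point. The pads swing forward as they close: fully open they stand 13 mm farther back than shut.
Start: joints at [-1.374, 0.052, 1.401, -0, 1.689, -0.07], TCP at [138.438, -506.438, 245.323] pointing down, gripper open.
Joint ranges: [-2.9, 2.9], [-0.91, 2.17], [0.12, 2.37], [-1.06, 4.2], [0.26, 2.73], [-2.93, 2.93]. Speed limits (rad/s): [2.57, 2.57, 3.01, 3.14, 3.14, 3.14].

## Interface

Orientations are given as a rotation vector (axis times angle).
In Python, from plant import r gives the robot as it stands. Calls block until the motion is done:
- r.goto(position, orientation): joint-space move of the TCP to a pose.
- r.line_to(position, ori=None, v=150, threshold=None): straight line of the TCP; ori=None keeps the orientation; v is the mean speed in mm/s. With threshold (N) it stops when the force on the tool has changed by that much, and returns True; else False.
- r.goto_joints(angles): joint-space move.
- r.move_gripper(opening): opening from 0.0 (shut) to 1.0 (fully open); the grip force is fixed at half the most; returns when the fingers have stopped.
- r.hold(seconds).
- r.solve_ik(position, orientation): joint angles nearest the present ones, or None.
- r.get_image(name): name is "scene" or "top"; returns the picture (420x560x3 uint8, red, green, blue); there is no depth.
- r.camera_params(name): a dict with "mtx" (3x3 intrinsics, pixels), "pose" (4x4, takes a point from camera to world coordinates). Camera axes: x right, y down, z forward; pixel columns grow to the right and rows downward; lengths in mm; the calibration is good to about 2 mm. A picture is of the moment at which its call begins. camera_params takes no time and is no camera call.
A pose or a line that the arm cannot do raises r.Unreachable and nothing moves.
- r.close_job(): hands the job in; it is judged then, once.
Readings, each from a call of its own:
- r.get_clock(): time.
- r.get_joint_pos(): joint angles.
- r.get_joint_vel(): joint speeds.
- r.get_joint_torque(): joint torques, N m.
- r.get_eef_pos(): TCP position.
- r.get_orientation(): TCP orientation.
- r.get_ft_force(): force on the tool from outside, world axes, zero at the start.
- r.get_moment(): the same for the moment, N m.
- r.get_grip_width(): opening from 0.0 (shut) to 1.0 (fully open).
- r.get_grip_force(): force on a finger pad.
Only numpy, scipy, OpenCV 4.12 (cv2) and the standard library are available. Lean on these libraries where they do the work, as an engineer would, in place of code of your own. Each camera call takes 0.05 s, during which the arm holds its last target. There are 200 camera calls.

## Task

Lay the orange weekly pill organiser flat on the floor of the grey medicine box, then close the box's white lid, and then flip the red cam lever over its high point so that it snaps fully down onto the closed lid. Leave everything else on the turntable and the shelf standing where it is.

Things in the scene. Friction and masses are not known exactly. Their poses are not given: they have to be found in the camera images.
- organiser_c (a point): Centre (half-way up) of the loose orange seven-day pill organiser (some doors yellow): a closed bar 175 mm long (its x axis), 42 mm wide (y), 27 mm tall (z), 130 g give or take. It lies flat on the white turntable, whose top is 24 mm above the shelf, with at least 25 mm free on both long sides.
- medbox: Grey open-topped medicine box fixed to the shelf; origin at the centre of its underside. Outside 240 mm along its x, 165 mm along its y, walls 85 mm high; walls and floor 5 mm thick (inner floor 5 mm above the origin; inside 230 x 155 mm). The lid is hinged along the rim of its +y wall; the red lever sits at the middle of its -y wall. The box yaws a little about the vertical.
- lid (a joint): Opening angle of the white lid in rad: 0 = closed flat on the rim, 1.57 = standing upright over the +y wall, 2.0 = fully open stop. The lid (green patch outside) is a plate 240 x 165 x 12 mm, 300 g. It starts standing about upright, above the +y wall. Its hinge is stiff: it stays where left above about 1.1 rad; below that it sinks shut slowly by itself. It can be pushed shut on its outer face.
- lid_edge (a point): Middle of the lid's free edge (the edge away from the hinge), 165 mm from the hinge line, half-way through the lid's thickness. The hinge line runs along the box's x at box y = +82.5 mm, z = 85 mm, at the lid's underside; the closed lid covers z 85 to 97 mm.
- lever (a joint): Angle of the red cam lever in rad: 0 = fully open, leaning out from the box (to its -y) at 37 degrees above level; 0.93 = upright; 1.9 = the cam's high point (leaning in over the lid, 34 degrees above level); 2.5 = closed, flat on the closed lid, pointing to the box's +y. It starts at 0 to 0.4. A spring resists up to the high point; past it the spring snaps the lever shut and holds it.
- lever_tip (a point): Centre of the round bar (16 mm across, 38 mm long along the box's x) at the lever's free end, 92 mm from the lever's hinge. The lever is a red flat bar 32 mm wide (along the box's x) and 10 mm thick. Flipping it takes at most about 0.7 N m (about 8 N at the tip). A shut lever stops an open lid from closing.
- lever_hinge (a point): Centre of the lever's hinge pin, which runs along the box's x: at box x = 0, y = -100.5 mm, z = 106 mm. Steel bracket cheeks 8 mm thick stand either side of it (56 mm over all) up to box z = 112 mm; with a black cover they stand 32 mm out from the wall.
- mug: Bystander: blue ceramic mug, 72 mm across, 88 mm tall, on the turntable; origin at the centre of its underside. It must stay where it is.
- jar: Bystander: small round glass jar, 56 mm across, 50 mm tall, on the turntable; origin at the centre of its underside.
- file: Bystander: foot file with blue plastic grip, 195 x 36 x 16 mm, lying on the turntable along its x axis; origin under its middle.
- clipper: Bystander: chrome nail clipper, 80 x 14 x 12 mm, lying on the turntable along its x axis; origin under its middle.
- beaker: Bystander: clear plastic beaker, 72 mm across, 100 mm tall, on the far part of the shelf; origin at the centre of its underside.
- susan_foot: Foot of the white round turntable (lazy Susan, 340 mm across, top 24 mm above the shelf, low and flat), origin at the centre of its underside, on its axis. The turntable turns stiffly (about 5 N at 100 mm); a turn carries the things on it along.
Things that resemble listed ones, but are neither listed nor needed, are in the scene too. What is meant by the part that bears organiser_c is not black or blue, and is the larger of those in its own colour.

How it is judged:
By the outcome, as a careful person would: the job done as asked, in the order asked, and still so for the second after the job is handed in, with the robot touching nothing.
It also fails if it takes over 62 s, if anything falls off the work surface, if the arm or the gripper's body presses on something with over 40 N, if the wrist force passes 120 N, or if a joint passes its speed limit or range.

## Working session

There is one attempt and no reset: what is moved stays moved. The work goes in short steps, each a Python script; the robot and the scene stay as the last script left them, time stands still between calls to the robot, and variables do not carry over. Pictures are saved under pics/ and viewed, at most 10 in all, crops included, and the job is handed in when it is done.

```bash
mkdir -p pics; ls; python3 - <<'E'
from plant import r
import cv2,numpy as np
for n in("scene","top"):
    im=r.get_image(n); cv2.imwrite(f"pics/{n}0.png",im[:,:,::-1])
    p=r.camera_params(n); print(n,np.round(p["mtx"],1).tolist(),np.round(p["pose"],3).tolist())
print(r.get_orientation(),r.get_clock())
E
```

```text
pics
scene [[473.0, 0.0, 285.5], [0.0, 473.0, 212.1], [0.0, 0.0, 1.0]] [[0.891, 0.286, -0.352, 990.338], [0.453, -0.531, 0.716, -921.755], [0.018, -0.797, -0.603, 951.525], [0.0, 0.0, 0.0, 1.0]]
top [[540.9, 0.0, 274.0], [0.0, 540.9, 209.7], [0.0, 0.0, 1.0]] [[-0.027, -0.994, 0.11, 318.591], [-1.0, 0.027, -0.006, 85.379], [0.003, -0.11, -0.994, 1583.924], [0.0, 0.0, 0.0, 1.0]]
[-3.11232382e+00 -4.17708193e-01  1.02317996e-04] 0.1
```

View pics/scene0.png

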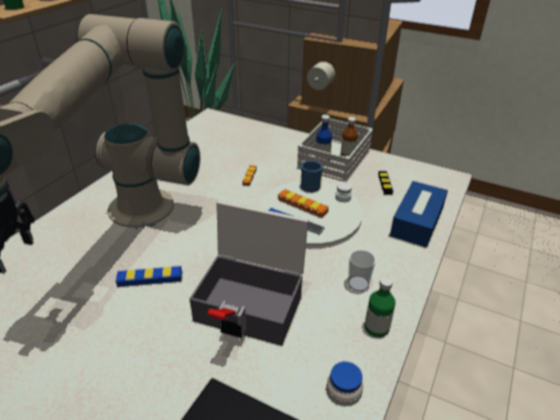

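View pics/top0.png

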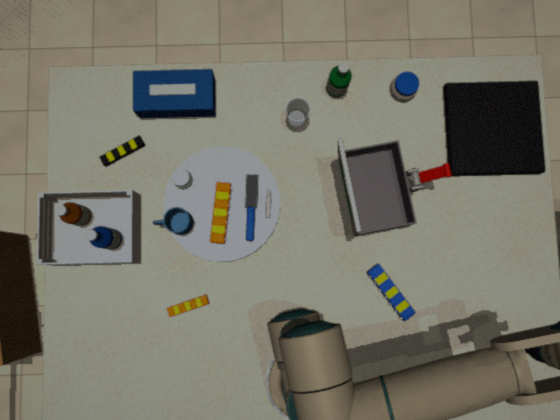

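Candidates for the organiser in the top view: large orange bar on the turntable (220,212), small orange bar (188,305), blue (390,291) and black (122,151). I choose (220,212): orange, the larger one, on the turntable. Lid is upright at x≈347, red lever tip near (448,171), box about (378,190).

```bash
cat > h.py <<'E'
from plant import r
import cv2,numpy as np
from scipy.spatial.transform import Rotation as R
def ray(n,uv):
    p=r.camera_params(n);T=np.array(p["pose"]);d=np.linalg.inv(p["mtx"])@[uv[0],uv[1],1.]
    return T[:3,3],T[:3,:3]@d
def plane(n,uv,z):
    o,d=ray(n,uv);return o+d*(z-o[2])/d[2]
def tri(a,b):
    (o1,d1),(o2,d2)=ray("scene",a),ray("top",b)
    s=np.linalg.lstsq(np.c_[d1,-d2],o2-o1,rcond=None)[0]
    p,q=o1+s[0]*d1,o2+s[1]*d2;return (p+q)/2,np.linalg.norm(p-q)
def proj(n,P):
    p=r.camera_params(n);c=np.linalg.inv(p["pose"])@np.append(P,1);u=p["mtx"]@c[:3];return u[:2]/u[2]
def comps(im,lo,hi,amin=12):
    hsv=cv2.cvtColor(im,cv2.COLOR_RGB2HSV);m=cv2.inRange(hsv,np.array(lo),np.array(hi))
    n,l,s,c=cv2.connectedComponentsWithStats(cv2.morphologyEx(m,cv2.MORPH_CLOSE,np.ones((3,3))))
    return [(s[i,4],c[i],s[i,:4],l==i) for i in range(1,n) if s[i,4]>=amin]
def down(yaw): # tool down, closing line (tool y) at angle yaw+90deg from world x
    return R.from_matrix(np.array([[np.cos(yaw),np.sin(yaw),0],[np.sin(yaw),-np.cos(yaw),0],[0,0,-1.]])).as_rotvec()
E
python3 - <<'E'
from h import *
ims={n:cv2.imread(f"pics/{n}0.png")[:,:,::-1].copy() for n in("scene","top")}
for n in ims:
    for nm,lo,hi in(("orange",(7,150,90),(35,255,255)),("red",(0,170,90),(5,255,255))):
        for a,c,s,m in comps(ims[n],lo,hi):
            pts=np.argwhere(m)[:,::-1]
            rect=cv2.minAreaRect(pts.astype(np.float32))
            print(n,nm,a,c.round(1),s,np.round(rect[0],1),np.round(rect[1],1),round(rect[2],1))
            if nm=="orange" and a>60:
                w=np.array([plane(n,p,51)[:2] for p in pts],np.float32);print("   world",cv2.minAreaRect(w))
a=cv2.resize(ims["top"][130:260,150:290],None,fx=4,fy=4,interpolation=cv2.INTER_CUBIC)[:,:400]
b=cv2.resize(ims["top"][130:260,330:460],None,fx=3,fy=3,interpolation=cv2.INTER_CUBIC)
b=np.vstack([b,np.zeros((a.shape[0]-b.shape[0],b.shape[1],3),np.uint8)])
cv2.imwrite("pics/crop.png",np.hstack([a,b])[:,:,::-1])
E
```

```text
scene orange 63 [350.8 132. ] [345 129  12   7] [350.5 132. ] [ 6. 11.] 90.0
   world ((454.90167236328125, 757.0922241210938), (46.88337707519531, 50.07577133178711), 46.46551513671875)
scene orange 118 [249.  174.6] [243 166  13  18] [249.  174.7] [ 6. 20.] 24.4
   world ((252.7544403076172, 281.8925476074219), (22.797386169433594, 115.61090850830078), 16.296676635742188)
scene orange 99 [384.9 180. ] [380 173  11  15] [384.9 180.1] [16.4  6.6] 71.6
   world ((685.96728515625, 477.1675720214844), (24.68914222717285, 89.07183837890625), 28.20341682434082)
scene orange 406 [303.4 201.5] [279 190  49  24] [303.2 201.6] [49.8  8.7] 21.8
   world ((488.5027160644531, 224.40103149414062), (44.734214782714844, 176.1677703857422), 82.7220458984375)
scene orange 46 [148.5 272.6] [145 269   7   8] [148.  272.5] [7. 6.] 90.0
scene orange 44 [166.4 271.2] [164 268   6   8] [166.5 271.5] [7. 5.] 90.0
scene orange 45 [130.1 274.2] [127 271   7   8] [130.  274.5] [7. 6.] 90.0
scene red 174 [219.2 312.5] [208 309  26  10] [220.5 313.5] [ 9. 25.] 90.0
top orange 51 [132.4 143.7] [129 139   8  10] [
[... 569 characters left out ...]
.5 292.1] [386 287  12  11] [391.4 292.2] [ 6.4 11.6] 53.1
   world ((247.09649658203125, -246.65350341796875), (17.64508628845215, 32.81150817871094), 34.52110290527344)
top orange 381 [187.7 305.4] [167 295  42  22] [187.6 305.3] [ 9.2 41.4] 71.6
   world ((226.61044311523438, 325.0537109375), (25.492387771606445, 115.15318298339844), 16.748050689697266)
top orange 78 [401.9 306. ] [396 301  13  11] [401.9 306.2] [ 6.7 11.6] 51.3
   world ((207.66444396972656, -274.08984375), (18.40882110595703, 32.625648498535156), 36.14027404785156)
top orange 21 [3.000e-01 3.587e+02] [  0 351   2  14] [  0.5 357.5] [13.  1.] 90.0
top red 350 [435.1 173.1] [419 163  32  20] [434.4 172.5] [13.1 31.3] 77.5
```

View pics/crop.png

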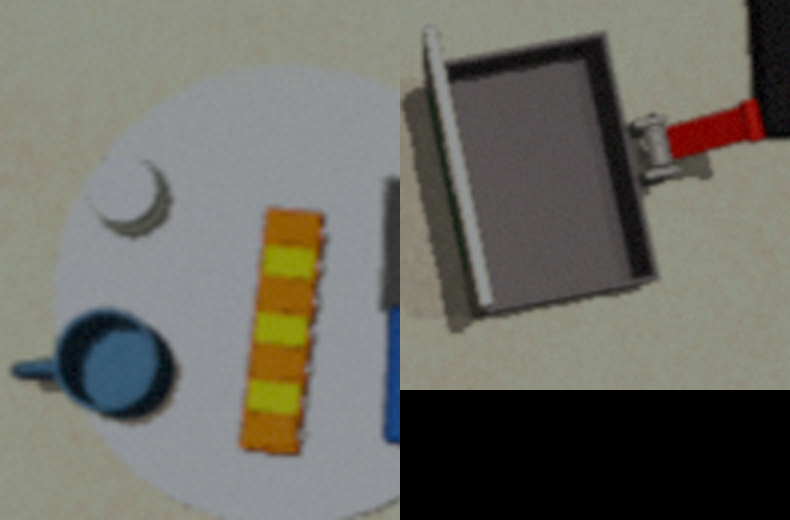

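The crop confirms the choice: the large orange/yellow bar, free on both long sides, with file and mug well clear. Box outer corners on the lever side are at about (398.3,141.7) and (415.7,222.7), lever tip at (448.5,169.5).

```bash
python3 - <<'E'
from h import *
A=plane("top",(398.3,141.7),85);B=plane("top",(415.7,222.7),85);C=plane("top",(356.7,234.5),85)
print(A,B,C,np.linalg.norm(A-B),np.linalg.norm(B-C))
ex=(A-B)/np.linalg.norm(A-B);yaw=np.arctan2(ex[1],ex[0]);ey=np.array([-ex[1],ex[0],0])
O=(A+B)/2+82.5*ey;O[2]=0;print("O",O,"yaw",yaw)
print("lid ends",[tri(a,b) for a,b in(((218,205),(359,231)),((307,221),(340.5,139.5)))])
print("tip", tri((212,313),(447.5,170)))
w=lambda x,y,z:O+ex*x+ey*y+np.array([0,0,z])
ov=[]
for n in("scene","top"):
    im=cv2.imread(f"pics/{n}0.png")
    k=3; x0,y0=(170,190) if n=="scene" else (330,125)
    im=cv2.resize(im[y0:y0+160,x0:x0+133],None,fx=k,fy=k,interpolation=cv2.INTER_CUBIC)
    for z,c in((85,(0,255,0)),(0,(255,255,0))):
        q=[w(*p,z) for p in((120,82.5),(-120,82.5),(-120,-82.5),(120,-82.5))]
        cv2.polylines(im,[np.int32([(proj(n,p)-[x0,y0]+.5)*k for p in q])],True,c,1)
    for t in(0,.2,.4):
        a=np.pi-np.radians(37)-t
        cv2.circle(im,tuple(np.int32((proj(n,w(0,-100.5+92*np.cos(a),106+92*np.sin(a)))-[x0,y0]+.5)*k)),3,(255,0,255),-1)
    ov.append(im)
cv2.imwrite("pics/ov.png",np.hstack(ov))
E
```

```text
[ 669.01638867 -280.48138218   85.        ] [ 437.95628751 -316.7571012    85.        ] [ 409.59542546 -151.10289534   85.        ] 233.8903549474514 168.0644353049866
O [ 540.69082619 -217.11755536    0.        ] yaw 0.15572575603379404
lid ends [(array([ 409.74102892, -132.22186256,  239.24799384]), np.float64(2.30796350686613)), (array([641.16282618, -94.83132963, 247.91489064]), np.float64(1.4919866097025247))]
tip (array([ 564.63681968, -387.30673703,  174.96818924]), np.float64(8.879828131060922))
```

View pics/ov.png

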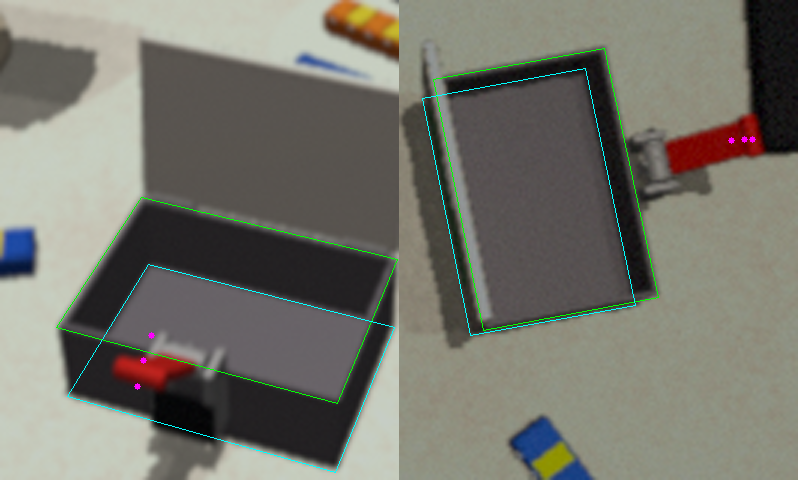

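The overlay fits: rim (green) and lever points match in both views (yaw ~0.16, lever ~0.1 rad, lid ~1.67 rad). Next step is picking up the organiser.

```bash
cat >> h.py <<'E'
O=np.array([541.3,-217.,0]);YAW=0.163
ex=np.array([np.cos(YAW),np.sin(YAW),0]);ey=np.array([-ex[1],ex[0],0])
w=lambda x,y,z:O+ex*x+ey*y+np.array([0,0,z])
def best(p,yaw):
    q=[(abs(s[5]),k) for k in(0,np.pi,-np.pi) if (s:=r.solve_ik(p,down(yaw+k))) is not None]
    return down(yaw+min(q)[1])
def st(): print(np.round(r.get_eef_pos(),1),np.round(r.get_joint_pos(),2),"F",np.round(r.get_ft_force(),1),"g",round(r.get_grip_width(),3),round(r.get_grip_force(),1),"t",round(r.get_clock(),2))
E
python3 - <<'E'
from h import *
p=np.array([486.5,228,0]);yaw=-0.129
r.line_to([138.4,-506.4,360],v=300);st()
u=best(p+[0,0,360],yaw)
r.goto(p+[0,0,360],u);st()
r.move_gripper(.8)
r.line_to(p+[0,0,90],v=250)
print(r.line_to(p+[0,0,42],v=80,threshold=6));st()
r.move_gripper(0);st()
r.line_to(p+[0,0,75],v=80);st()
im=r.get_image("scene");cv2.imwrite("pics/g.png",cv2.resize(im[120:300,200:420],None,fx=3,fy=3)[:,:,::-1])
E
```

```text
[ 138.4 -506.5  360.4] [-1.37  0.06  1.17 -0.    1.92 -0.07] F [-0.4 -0.  -0.5] g 1.003 0.0 t 0.63
[486.8 227.4 360. ] [ 0.37  0.09  1.13 -0.    1.92 -1.07] F [-0.1 -0.2  0.3] g 1.003 0.0 t 3.49
False
[486.7 228.1  42.2] [ 0.37  0.25  1.6  -0.    1.29 -1.07] F [ 0.2 -0.9 -0.6] g 0.796 0.0 t 5.79
[487.2 228.3  43.1] [ 0.37  0.25  1.6   0.    1.29 -1.07] F [-0.4  0.6  5.6] g 0.476 62.1 t 6.15
[486.5 228.   75.2] [ 0.37  0.21  1.58 -0.    1.35 -1.07] F [-0.5  0.2 -1.9] g 0.477 61.5 t 6.72
```

View pics/g.png

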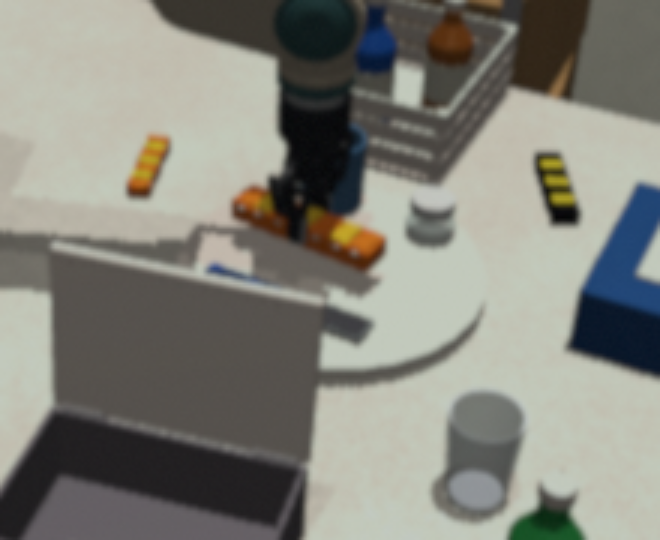

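The organiser is held level, lifted clear of the turntable (grip 0.477 ≈ 41 mm), and its neighbours are undisturbed. Carrying it to the box.

```bash
python3 - <<'E'
from h import *
r.line_to([486.5,228,360],v=300)
p=w(0,-8,360);u=best(p,YAW)
r.goto(p,u);st()
r.line_to(w(0,-8,120),v=250)
r.line_to(w(0,-8,40),v=100,threshold=15);st()
print(r.line_to(w(0,-8,23),v=40,threshold=6));st()
r.move_gripper(.75);st()
r.line_to(w(0,-8,110),v=120);st()
r.line_to(w(0,-8,360),v=300)
q=np.array(r.get_joint_pos());print(q)
r.goto(*(lambda p:(p,best(p,YAW)))(w(0,190,360)));st()
for n in("scene","top"):
    im=r.get_image(n);cv2.imwrite(f"pics/b{n}.png",im[:,:,::-1])
a=cv2.imread("pics/bscene.png")[190:350,170:330];b=cv2.imread("pics/btop.png")[110:270,320:480]
cv2.imwrite("pics/b.png",cv2.resize(np.hstack([a,b]),None,fx=2.5,fy=2.5))
E
```

```text
[ 542.8 -224.3  359.7] [-0.45  0.24  0.97  0.    1.93  0.95] F [ 0.3 -1.4 -1.3] g 0.481 61.4 t 9.62
[ 543.1 -225.1   40.9] [-0.46  0.38  1.44  0.    1.32  0.95] F [-1.  -0.3 -1.2] g 0.48 61.4 t 11.68
True
[ 542.7 -225.    24.1] [-0.46  0.41  1.45 -0.    1.29  0.95] F [-0.   0.6  3.6] g 0.474 62.0 t 12.11
[ 542.  -224.6   23.2] [-0.46  0.41  1.45 -0.    1.29  0.95] F [ 0.6  0.1 -0.5] g 0.747 0.0 t 12.46
[ 542.1 -224.7  109. ] [-0.46  0.31  1.39 -0.    1.45  0.95] F [0.4 0.6 0.9] g 0.752 0.0 t 13.32
[-4.55750874e-01  2.44279734e-01  9.66756992e-01 -2.97115634e-07
  1.93525103e+00  9.52002446e-01]
[510.6 -30.3 359.3] [-0.13  0.02  1.21 -0.    1.91  1.28] F [-0.1 -0.1  0.1] g 0.748 0.0 t 15.12
```

View pics/b.png

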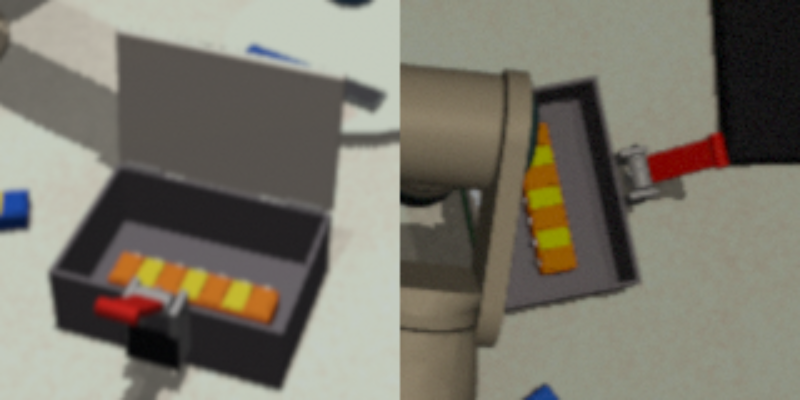

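The organiser lies flat on the box floor, clear of the walls, and the lever is still out. Now pushing the lid shut with closed fingers on its outer face.

```bash
python3 - <<'E'
from h import *
r.move_gripper(0)
r.line_to(w(0,190,225),v=250);st()
print(r.line_to(w(0,10,225),v=120,threshold=25));st()
print(r.line_to(w(0,-30,170),v=90,threshold=20));st()
print(r.line_to(w(0,-30,109),v=60,threshold=12));st()
r.hold(.3);st()
r.line_to(w(0,-30,330),v=300);st()
r.goto(*(lambda p:(p,best(p,YAW)))(w(0,150,360)));st()
for n in("scene","top"):
    im=r.get_image(n);cv2.imwrite(f"pics/c{n}.png",im[:,:,::-1])
a=cv2.imread("pics/cscene.png")[190:350,170:330];b=cv2.imread("pics/ctop.png")[110:270,320:480]
cv2.imwrite("pics/c.png",cv2.resize(np.hstack([a,b]),None,fx=2.5,fy=2.5,interpolation=cv2.INTER_CUBIC))
E
```

```text
[511.  -29.6 226.7] [-0.13  0.02  1.47  0.    1.65  1.28] F [-0.5 -0.5  0.6] g -0.001 0.0 t 16.53
False
[ 539.7 -206.6  225.1] [-0.43  0.21  1.27  0.    1.66  0.98] F [ 0.1  0.3 -0.7] g 0.004 0.0 t 18.18
False
[ 546.4 -246.6  170.6] [-0.49  0.29  1.28  0.    1.57  0.92] F [-0.4 -0.1  0.1] g 0.001 0.0 t 19.09
True
[ 545.8 -246.4  111. ] [-0.49  0.34  1.35 -0.    1.46  0.92] F [-1.   0.3  5.5] g -0.001 2.5 t 20.02
[ 545.8 -246.4  111. ] [-0.49  0.34  1.35 -0.    1.46  0.92] F [-1.6  1.7  5.3] g -0.001 2.6 t 20.32
[ 545.9 -246.5  327.7] [-0.49  0.27  1.   -0.    1.88  0.92] F [-0.6 -1.1 -0.9] g -0.002 0.0 t 21.2
[517.  -69.7 358.8] [-0.2   0.05  1.18 -0.    1.91  1.2 ] F [ 0.1  0.6 -0.6] g -0.001 0.0 t 21.96
```

View pics/c.png

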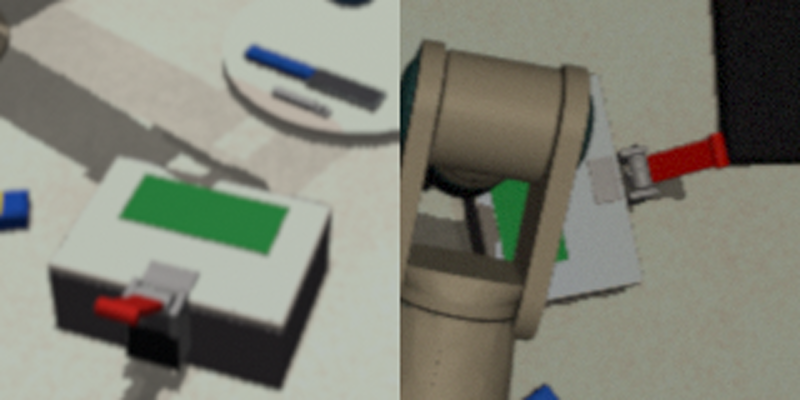

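The lid is flat shut (green patch up), organiser inside. Lever tip is at about top (447.6,170), scene (217,313).

```bash
cat >> h.py <<'E'
def tip(t):
    a=np.pi-np.radians(37)-t; return w(LX,-100.5+92*np.cos(a),106+92*np.sin(a))
LX=0
E
python3 - <<'E'
from h import *
for a in((215,313),(217,313),(219,313)):
    P,e=tri(a,(447.6,170));d=P-O;print(P.round(1),round(e,1),"box",(d@ex).round(1),(d@ey).round(1))
for t in(0,.1,.2,.3): print(t,tip(t).round(1),proj("top",tip(t)).round(1),proj("scene",tip(t)).round(1))
m=max(comps(cv2.imread("pics/ctop.png")[:,:,::-1].copy(),(0,150,70),(6,255,255)),key=lambda c:c[0])[3]
v,u=np.nonzero(m);k=u>u.max()-6;print(u.max(),v[k].min(),v[k].max(),v[k].mean())
p=w(0,-173,300);u=best(p,YAW+np.pi/2);print(u,r.solve_ik(p,u))
E
```

```text
[ 567.3 -385.8  174.5] 2.5 box -1.8 -170.8
[ 569.  -384.7  174.1] 1.7 box 0.2 -170.0
[ 570.8 -383.6  173.8] 5.9 box 2.1 -169.2
0 [ 569.5 -388.7  161.4] [447.3 170.4] [216.2 318.4]
0.1 [ 568.6 -382.9  168.4] [446.  170.3] [217.1 314.1]
0.2 [ 567.5 -376.4  174.9] [444.4 170.3] [218.1 309.9]
0.3 [ 566.3 -369.3  180.6] [442.4 170.5] [219.3 305.6]
451 163 176 170.15
[2.03322075 2.39491499 0.        ] [-6.51409507e-01  5.47566762e-01  6.96484268e-01 -4.44089210e-16
  1.89754162e+00 -8.14409507e-01]
```

```bash
python3 - <<'E'
from h import *
h=np.array([0,0,3.])
p=tip(.1)+[0,0,130];u=best(p,YAW+np.pi/2)
r.goto(p,u);r.move_gripper(.8);st()
print(r.line_to(tip(.1)+h,v=150,threshold=8));st()
r.move_gripper(0);st()
for t in np.arange(.3,2.2,.2):
    r.line_to(tip(t)+h,v=80);f=r.get_ft_force();print(round(t,1),np.round(f,1),round(r.get_grip_width(),3))
    if np.linalg.norm(f)>60: break
st()
for n in("scene","top"):
    im=r.get_image(n);cv2.imwrite(f"pics/d{n}.png",im[:,:,::-1])
a=cv2.imread("pics/dscene.png")[190:350,170:330];b=cv2.imread("pics/dtop.png")[110:270,320:480]
cv2.imwrite("pics/d.png",cv2.resize(np.hstack([a,b]),None,fx=2.5,fy=2.5,interpolation=cv2.INTER_CUBIC))
E
```

```text
[ 568.6 -382.8  298.4] [-0.65  0.53  0.72  0.    1.89 -0.81] F [0.4 0.7 0.1] g 0.802 0.0 t 24.47
False
[ 569.  -383.2  173.1] [-0.65  0.54  0.96 -0.    1.64 -0.81] F [ 0.3 -1.   0.2] g 0.799 0.0 t 25.47
[ 569.5 -383.2  172.9] [-0.65  0.54  0.96  0.    1.64 -0.81] F [ 3.7 -0.5  3. ] g 0.424 61.6 t 25.85
0.3 [ 7.6 -2.6 -0.5] 0.426
0.5 [ 8.5 -2.6 -3. ] 0.425
0.7 [ 9.  -3.7 -4.3] 0.422
0.9 [ 9.6 -3.8 -4.2] 0.412
1.1 [ 9.  -5.2  1.2] 0.408
1.3 [ 6.4 -7.4  6.4] 0.404
1.5 [ 1.1  0.8 14. ] 0.369
1.7 [-5.5  8.7 22.5] 0.368
1.9 [-40.9   8.3  19.1] 0.32
2.1 [-0.1 -0.7 -0.3] -0.001
[ 543.3 -232.1  143.2] [-0.47  0.29  1.34 -0.    1.52 -0.63] F [-0.1 -0.7 -0.3] g -0.001 0.0 t 29.68
```

View pics/d.png

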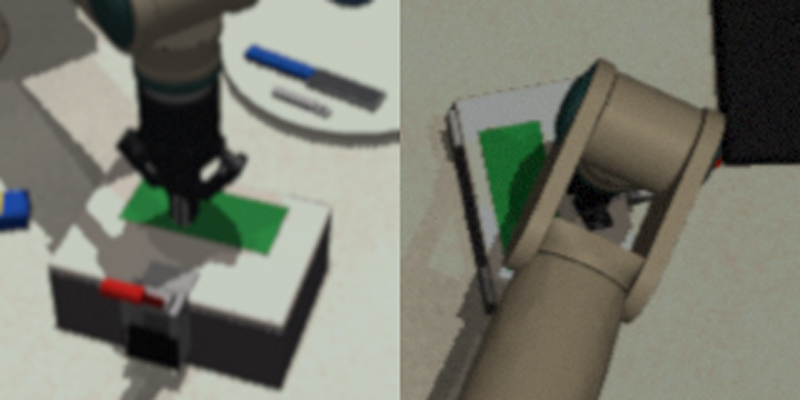

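The bar slipped out past the fingertips near the high point and the lever sprang back (tip now near scene (220,306)); the lid stays shut. I held it too near the tips, so I'll re-measure and grip deeper.

```bash
python3 - <<'E'
from h import *
r.move_gripper(.8)
r.line_to(w(0,-25,300),v=300);st()
for n in("scene","top"):
    im=r.get_image(n);cv2.imwrite(f"pics/e{n}.png",im[:,:,::-1])
    m=max(comps(im,(0,150,70),(6,255,255)),key=lambda c:c[0]);print(n,m[:3])
    mc=max(comps(cv2.imread(f"pics/c{n}.png")[:,:,::-1].copy(),(0,150,70),(6,255,255)),key=lambda c:c[0]);print(" before",mc[:3])
a=cv2.imread("pics/escene.png")[190:350,170:330];b=cv2.imread("pics/etop.png")[110:270,320:480]
cv2.imwrite("pics/e.png",cv2.resize(np.hstack([a,b]),None,fx=2.5,fy=2.5,interpolation=cv2.INTER_CUBIC))
E
```

```text
[ 545.3 -241.7  299.9] [-0.48  0.25  1.07  0.    1.82 -0.64] F [-0.5  0.2 -0. ] g 0.8 0.0 t 31.11
scene (np.int32(122), array([219.03278689, 306.13934426]), array([210, 302,  21,  10], dtype=int32))
 before (np.int32(192), array([219.49479167, 312.65625   ]), array([208, 308,  27,  11], dtype=int32))
top (np.int32(100), array([435.58, 175.77]), array([425, 171,  21,  11], dtype=int32))
 before (np.int32(361), array([435.05817175, 173.1468144 ]), array([419, 163,  33,  20], dtype=int32))
```

View pics/e.png

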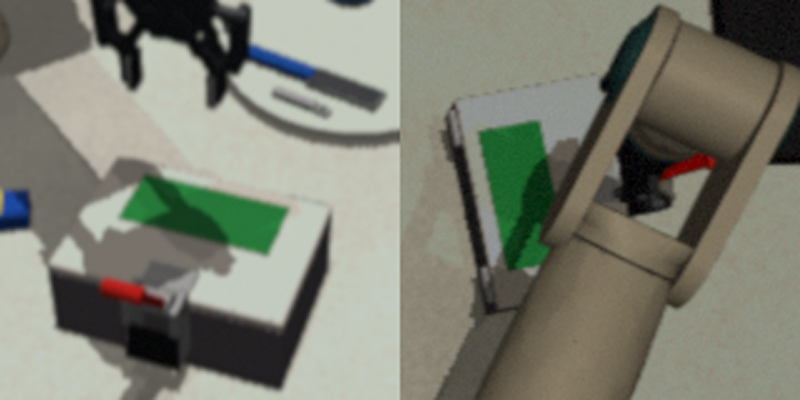

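```bash
python3 - <<'E'
from h import *
h=np.array([0,0,-7.])
r.line_to(tip(.3)+[0,0,110],v=250)
print(r.line_to(tip(.3)+h,v=130,threshold=8));st()
r.move_gripper(0);st()
for t in np.arange(.5,2.4,.2):
    r.line_to(tip(t)+h,v=80);f=r.get_ft_force();print(round(t,1),np.round(f,1),round(r.get_grip_width(),3))
    if np.linalg.norm(f)>60 or r.get_grip_width()<.3: break
st()
E
```

```text
False
[ 566.8 -369.5  175.1] [-0.63  0.51  0.99  0.    1.64 -0.8 ] F [0.4 0.1 0.2] g 0.802 0.0 t 32.92
[ 567.3 -369.6  174.8] [-0.63  0.51  0.99  0.    1.63 -0.8 ] F [ 4.8 -1.2  2.8] g 0.431 61.0 t 33.31
0.5 [ 8.1 -4.8 -0.5] 0.429
0.7 [ 7.2 -5.7 -1.4] 0.428
0.9 [ 8.5 -7.2 -0.2] 0.427
1.1 [ 6.7 -6.7  3.2] 0.426
1.3 [ 5.4 -5.9  6.4] 0.419
1.5 [ 0.6 -3.4 13.7] 0.419
1.7 [-2.9  3.4 15.6] 0.416
1.9 [ 0.7  3.4 12.5] 0.418
2.1 [  9.1 -12.1  -1.7] 0.416
2.3 [2.1 5.7 5.4] 0.417
[ 544.2 -226.2  118.2] [-0.46  0.3   1.37  0.    1.46 -0.62] F [2.1 5.7 5.4] g 0.417 115.4 t 37.14
```

```bash
python3 - <<'E'
from h import *
r.move_gripper(.8);r.hold(.5);st()
r.line_to(w(0,-16,330),v=300)
r.goto(*(lambda p:(p,best(p,YAW)))(np.array([200.,-420,360])));st()
for n in("scene","top"):
    im=r.get_image(n);cv2.imwrite(f"pics/f{n}.png",im[:,:,::-1])
    print(max(comps(im,(0,150,70),(6,255,255)),key=lambda c:c[0])[:3])
print(proj("top",tip(2.5)),proj("scene",tip(2.5)),proj("scene",tip(2.3)))
a=cv2.imread("pics/fscene.png")[120:350,170:400];b=cv2.imread("pics/ftop.png")[90:320,150:480]
cv2.imwrite("pics/f.png",cv2.resize(np.hstack([a,b]),None,fx=1.42,fy=1.42,interpolation=cv2.INTER_CUBIC))
E
```

```text
[ 543.  -227.1  116.9] [-0.46  0.3   1.38 -0.    1.46 -0.62] F [-0.4  0.2  0.4] g 0.8 0.0 t 38.06
[ 200.6 -419.8  359.7] [-1.2  -0.11  1.33  0.    1.92  0.2 ] F [ 0.2 -1.2  0.4] g 0.802 0.0 t 40.38
(np.int32(325), array([240.42153846, 292.49538462]), array([229, 280,  24,  27], dtype=int32))
(np.int32(350), array([395.97428571, 182.16857143]), array([380, 174,  33,  18], dtype=int32))
[382.54949013 185.22508027] [245.57272628 283.53695235] [245.060997   278.73901386]
```

View pics/f.png

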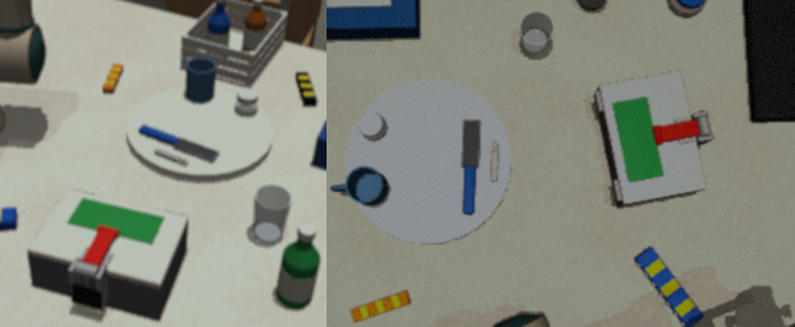

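The lever lies flat on the closed lid: its tip matches the fully closed projection (scene ~(245,284)). The mug, jar, file, clipper and beaker are where they were.

```bash
python3 -c "
from plant import r
print(r.close_job())"
```

```text
the job is handed in; nothing more can be done
None
```

The job is handed in at about 40 s of the 62 s allowed: the orange organiser lies flat in the box, the lid is closed, the red lever is snapped down at the second try (the first slipped near the high point and sprang back), and the last pictures show the bystanders where they started.

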